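# Close the last clamp of a pressure canner

### The job

The pressure canner on the worktop has one clamp still open, on the side that faces the robot. With a fingertip push its leaning eye bolt fully upright into the slot of the lid's lug, then turn its black wing nut clockwise (seen from above) by repeated fingertip strokes against its wings until it has run all the way down and stops tight on the lug. Only push with the fingers: do not pinch or grip the nut or the bolt, do not force them once they stop, and leave the jars and everything else where they stand.

Things in the scene. Friction and masses are not known exactly. Their poses are not given: they have to be found in the camera images.
- canner: Round aluminium pressure canner, heavy, does not move. Origin under its centre on the worktop, z up; -x points to the open clamp. Pot 196 mm across; flange and lid rim 214 mm across, top 150 mm above the worktop; the raised middle of the lid, 181 mm across, rises to 164 to 178 mm, its fittings to 200 mm. Tight clamps at +x, +y and -y; low side handles midway between clamps.
- clamp_pin (a point): Centre of the hinge pin of the open clamp: 130 mm from the canner's axis, 105 mm above the worktop. Axes: z up, x level from the pin to the canner's axis (so -x is outward, away from the pot), y along the pin.
- clamp_seat (a point): Centre of the nut's cupped seat on top of the lid's forked lug, on the axis of the upright bolt, 45 mm above the pin; axes as clamp_pin. A lip 2.5 mm high stands outward of the seat and keeps the tightened nut in. The slot in the lug is 14 mm wide, open outward.
- eye_bolt (a joint): Lean of the steel eye bolt about the pin, rad: 0 = upright, home in the slot of the lid's lug (hard stop); grows as it leans outward, away from the pot, up to 1.1. Stiff hinge (about 0.11 N m): it stays where it is left. The bolt is a 10 mm rod that reaches 93 mm from the pin, with a domed end.
- bolt_tip (a point): Centre of the free end of the eye bolt, 93 mm from the pin along the bolt; z points along the bolt. It stands 15 to 20 mm above the top of the nut while the nut is loose, 26 mm when it is tight.
- wing_nut (a joint): How far the wing nut is unscrewed, rad: 0 = tight on its seat (hard stop); grows anticlockwise seen from above, up to 8.5. Coarse thread: 8 mm of travel along the bolt for a full turn. It turns with about 0.015 N m of friction and stays where it is left.
- nut_centre (a point): Centre of the open clamp's wing nut, on the bolt's axis half-way up the wings; x along the wings, z along the bolt. Wings reach 38 mm to either side, 6.6 mm thick, 17 mm tall; hub 25 mm across; foot 22 mm across, ends 13.5 mm below. Tight: 58.5 mm above the pin. Wings clear the lid's raised middle by 2 mm, so a finger has room only on the outer side and at the two flanks.
- jam_1: Red jam jar with black lid, 64 mm wide, 88 mm tall; a bystander, origin under its centre.
- jam_2: Second red jam jar with black lid, the same size; a bystander, origin under its centre.
- honey: Honey jar with black lid, 55 mm wide, 85 mm tall; a bystander, origin under its centre.
- timer: Red and white kitchen timer on the range, 66 mm wide, 56 mm tall; a bystander, origin under its centre.
- salt: Glass salt shaker on the range, 44 mm wide, 90 mm tall; a bystander, origin under its centre.
- teaspoon: Steel teaspoon lying flat, 130 mm long; a bystander, origin under its centre.

How it is judged:
By the outcome, as a careful person would: the job done as asked, in the order asked, and still so for the second after the job is handed in, with the robot touching nothing.
It also fails if it takes over 58 s, if anything falls off the work surface, if the arm or the gripper's body presses on something with over 40 N, if the wrist force passes 120 N, or if a joint passes its speed limit or range.

### The arm

A 6-joint arm with a two-finger parallel gripper is mounted at the origin on a cart in front of the work surface, level with it; the furniture and walls round the work are solid. World frame = base frame: x ahead of the robot, y to its left, z up, the work surface at z = 0. Lengths are in m, angles in rad, forces in N, time in s.
With the tool pointing down it reaches from about 0.3 to 1 m from the base axis. Payload 5.1 kg.
Tool frame: the origin (TCP) lies on the front face of the gripper's body, between the roots of the fingers; the fingertips stand tip_extent ahead of it and the grasp point (between the pads) lies 59 mm ahead of it (tip_extent is the distance from the TCP to the fingertips, in m); z points along the fingers, y is the line along which they close (so a half turn about z gives the same grasp; the last joint's range is limited). The gripper opens to 95 mm and grips with 3 to 60 N. Pads are 20 mm wide; open, the fingers measure 119 mm over their backs; the gripper's body (75 mm by 180 mm) begins 59 mm behind the grasp point.
Start: joints at [-1.363, 0.124, 1.65, -0, 1.367, -0.083], TCP at [0.186, -0.623, 0.292] pointing down, gripper open.
Joint ranges: [-2.61, 2.61], [-1.02, 2.33], [0.03, 2.71], [-1.35, 4.49], [0.32, 2.68], [-2.91, 2.91]. Speed limits (rad/s): [2.57, 2.57, 3.14, 3.14, 3.14, 3.14].

### API

Orientations are given as a rotation vector (axis times angle).
In Python, from workcell import * gives the robot as it stands.
- The arm moves only by the tool step_arm, never from a script. Its argument "steps" is a list that holds one entry, the list of rows, each a list of 6 numbers: the shift along the tool's x, y, z in cm, then the turn, a rotation vector about the tool's x, y, z in degrees. A call has exactly 10 rows; each row shifts and turns the commanded pose from where the row before left it, along the tool's axes as they then stand; what a row does not reach is not made up. A row lasts 1/10 s, in which the tool goes at most 50 mm and 8.59 degrees, less where a joint would pass 70% of its speed; a pose out of reach is approached as far as the arm can. A call with a gripper value outside its range is refused whole. "grip" is the opening in per cent of the stroke, from 0 (shut) to 100 (fully open), set as the call begins (left out, the last holds). The fingers move at their own pace and stop on an object; "force" is the grip in N (left out, the last holds). Time passes only in rows, so rows that do not move let the fingers close, or fill a call up. It gives the time, the measured TCP pose, the force, the opening and the grip force at its end, in the units of the state.
- sense(): the state, without advancing time (a new reading comes with each control period).
- camera(name): name is "scene" or "side" or "wrist"; returns a dict with "frame" (480x640x3 uint8, red, green, blue), "z_map" (480x640 float32, m along the optical axis (not along the pixel's ray), 0 where there is no reading), "fx", "fy", "cx", "cy" (pixels), "k1" (the pictures are not rectified: a ray, as slopes to the right and down, at radius r is drawn at 1 + k1 r^2 times it, then the intrinsics apply), "rvec" (rotation vector, rad) and "tvec" (3), from world to camera coordinates, as OpenCV has them. Camera axes: x right, y down, z forward; pixel columns grow to the right and rows downward; lengths in m; the calibration is good to about 2 mm. A picture is of the moment at which its call begins.
- sign_off(): hands the job in; it is judged then, once.
The state is a dict: "clock": time; "qpos": joint angles; "dq": joint speeds; "effort": joint torques, N m; "eef_pos": TCP position; "orientation": TCP orientation; "force": force on the tool from outside, world axes, zero at the start; "torque": the same for the moment, N m; "grip_width": finger opening in m; "gripper_force": force on a finger pad.
Only numpy, scipy, OpenCV 4.12 (cv2) and the standard library are available. Lean on these libraries where they do the work, as an engineer would, in place of code of your own. Each camera call takes 0.05 s, during which the arm holds its last target. There are 200 camera calls.

## Working session

There is one attempt and no reset: what is moved stays moved. The work goes in short steps, Python scripts to look and compute and a tool call to move; the robot and the scene stay as the last step left them, time stands still between calls to the robot, and variables do not carry over. Pictures are saved under pics/ and viewed, at most 10 in all, crops included, and the job is handed in when it is done.

Besides the shell and the picture viewer there is one more tool, called after "Emit:" as name([rows], argument=value, ...), one row to a line, values as JSON. step_arm: Moves the arm, as the interface text tells. Its arguments: {"type":"object","properties":{"steps":{"type":"array","items":{"type":"array","items":{"type":"array","items":{"type":"number"}}}},"grip":{"type":"number"},"force":{"type":"number"}},"required":["steps"]}

```bash
ls; mkdir -p pics
cat > h.py <<'E'
from workcell import *
import numpy as np, cv2
from scipy.spatial.transform import Rotation as R
def snap(n):
    c=camera(n); return c
def cloud(c):
    h,w=c["z_map"].shape
    u,v=np.meshgrid(np.arange(w),np.arange(h))
    K=np.array([[c["fx"],0,c["cx"]],[0,c["fy"],c["cy"]],[0,0,1.]])
    p=cv2.undistortPoints(np.stack([u,v],-1).reshape(-1,1,2).astype(float),K,np.array([c["k1"],0,0,0,0.])).reshape(h,w,2)
    z=c["z_map"]; P=np.dstack([p[...,0]*z,p[...,1]*z,z])
    M=R.from_rotvec(np.ravel(c["rvec"])).as_matrix()
    W=(P-np.ravel(c["tvec"]))@M
    W[z<=0]=np.nan
    return W
E
python3 - <<'E'
from h import *
import pickle
s=sense();print(s)
d={}
for n in("scene","side"):
    c=camera(n);d[n]=c;cv2.imwrite(f"pics/{n}0.png",c["frame"][...,::-1])
    print(n,-R.from_rotvec(np.ravel(c["rvec"])).as_matrix().T@np.ravel(c["tvec"]))
pickle.dump(d,open("d0.pkl","wb"))
try: print(tip_extent)
except Exception as e: print(e)
E
```

```text
pics
{'clock': 0.0, 'qpos': array([-1.36259209e+00,  1.24482493e-01,  1.65164574e+00,  4.04876010e-06,
        1.36749211e+00, -8.26476798e-02]), 'dq': array([ 0.00106037,  0.00123046,  0.00057453, -0.00102559,  0.00190904,
        0.00118944]), 'effort': array([ 1.41180946e-03, -4.17603743e+01, -3.59930491e+01,  7.75235379e-02,
        4.93541337e-02, -1.65843730e-04]), 'eef_pos': array([ 0.18624462, -0.62225227,  0.29101822]), 'orientation': array([-3.10642844e+00, -4.54965882e-01,  1.93483792e-04]), 'force': array([ 0.44888498,  0.59900482, -0.24466539]), 'torque': array([-0.00588859,  0.02308962, -0.01813357]), 'gripper_force': 0.0, 'grip_width': 0.09502511062728268}
scene [0.05305132 0.4925869  1.0978251 ]
side [-0.87591443 -0.42948664  0.90628957]
0.0776
```

View pics/scene0.png

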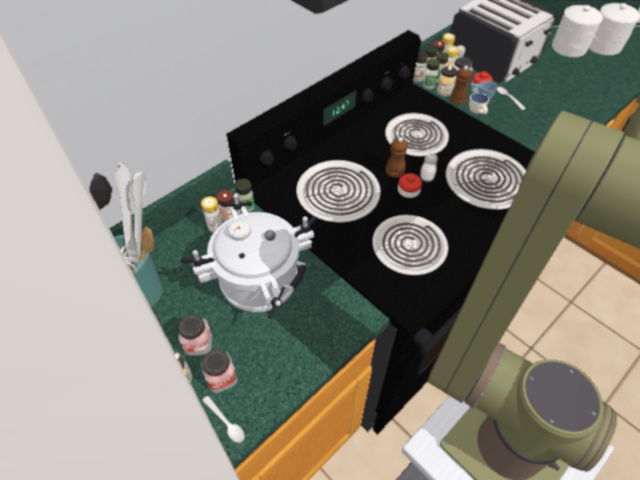

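View pics/side0.png

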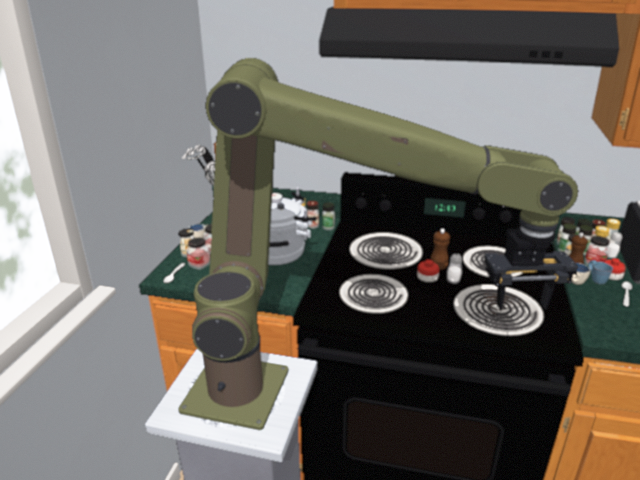

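The scene picture shows the canner at about (258,258), with the open clamp near (275,290). The jars are at (195,335) and (218,370), and the spoon at (225,420).

Run:
```python
from h import *
import pickle
d=pickle.load(open("d0.pkl","rb"))
c=d["scene"];W=cloud(c)
for p in [(258,300),(270,235),(240,255),(275,245),(250,260),(262,262),(268,285),(275,292),(285,295),(295,285),(300,270),(195,335),(218,370),(225,420),(130,280)]:
    print(p,W[p[1],p[0]].round(3))
f=c["frame"][200:320,180:330];cv2.imwrite("pics/c1.png",cv2.resize(f,None,fx=5,fy=5,interpolation=cv2.INTER_CUBIC)[...,::-1])
# rim: fit circle to flange z .14-.152
m=(W[...,2]>.143)&(W[...,2]<.153);m[:190]=0;m[310:]=0;m[:,:190]=0;m[:,325:]=0
P=W[m][:,:2]
print(len(P))
best=(0,)
rng=np.random.default_rng(0)
from scipy.optimize import least_squares
c0=np.median(P,0)
r=least_squares(lambda q:np.hypot(*(P-q).T)-.1,c0,loss="soft_l1",f_scale=.004);print(r.x)
```

```text
(258, 300) [0.593 0.174 0.066]
(270, 235) [0.637 0.088 0.199]
(240, 255) [0.65  0.166 0.183]
(275, 245) [0.622 0.087 0.174]
(250, 260) [0.629 0.155 0.174]
(262, 262) [0.606 0.14  0.175]
(268, 285) [0.571 0.155 0.137]
(275, 292) [0.54  0.16  0.149]
(285, 295) [0.576 0.107 0.033]
(295, 285) [0.547 0.097 0.101]
(300, 270) [0.571 0.06  0.099]
(195, 335) [0.609 0.337 0.088]
(218, 370) [0.508 0.349 0.089]
(225, 420) [0.444 0.393 0.009]
(130, 280) [0.121 0.481 1.01 ]
1676
[0.66974196 0.11646906]
```

View pics/c1.png

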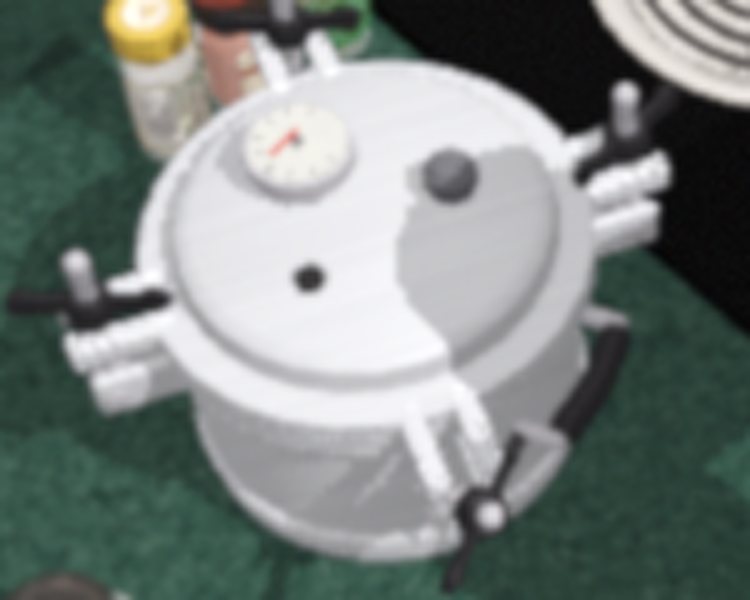

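The crop shows the three tight bolt tips at full-image pixels (237,201), (195,252) and (305,219). The leaning bolt tip is at (278,303), with wing ends at (284,288) and (271,316).

```bash
cat >> h.py <<'E'
def ray(c,u,v):
    K=np.array([[c["fx"],0,c["cx"]],[0,c["fy"],c["cy"]],[0,0,1.]])
    p=cv2.undistortPoints(np.array([[[u,v]]],float),K,np.array([c["k1"],0,0,0,0.])).ravel()
    M=R.from_rotvec(np.ravel(c["rvec"])).as_matrix()
    d=np.array([*p,1])@M
    return -M.T@np.ravel(c["tvec"]),d/np.linalg.norm(d)
def onplane(c,u,v,n,q):
    o,d=ray(c,u,v);return o+d*(np.dot(np.subtract(q,o),n)/np.dot(d,n))
E
python3 - <<'E'
from h import *
import pickle
d=pickle.load(open("d0.pkl","rb"))
c=d["scene"];W=cloud(c)
g=lambda p:(180+p[0]/5-.4,200+p[1]/5-.4)
T=[onplane(c,*g(p),[0,0,1],[0,0,z]) for p,z in (((285,3),.196),((77,260),.196),((625,92),.196))]
for t in T:print(t.round(4))
print("dist L-R",np.linalg.norm(T[1]-T[2]),"mid",(T[1]+T[2])/2)
ctr=(T[1]+T[2])/2;ax=T[0]-ctr;print("far",np.linalg.norm(ax),np.degrees(np.arctan2(ax[1],ax[0])));y=T[1]-T[2];print("yaw from y",np.degrees(np.arctan2(-y[0],y[1])))
# circle fit of outer rim boundary: points on z>.14 mask, convex hull in xy
m=(W[...,2]>.146)&(W[...,2]<.153);m[:190]=0;m[310:]=0;m[:,:190]=0;m[:,325:]=0
P=W[m][:,:2]
e=np.hypot(*(P-ctr[:2]).T)
a=np.degrees(np.arctan2(*(P-ctr[:2])[:,::-1].T))
for k in range(-180,180,20):
    s=e[(a>=k)&(a<k+20)&(e<.112)]
    if len(s)>3:print(k,len(s),s.max().round(4),s.min().round(4))
for yaw in (np.arctan2(-y[0],y[1]),):
    X=np.array([np.cos(yaw),np.sin(yaw),0]);Y=np.array([-X[1],X[0],0])
    pin=ctr*[1,1,0]-.13*X+[0,0,.105]
    t=onplane(c,*g((490,513)),Y,pin);r=t-pin
    print("pin",pin,"tip",t,"len",np.linalg.norm(r),"lean",np.arctan2(-r@X,r[2]))
    t2=W[302,278];print("depth tip",t2,(t2-pin)@X,(t2-pin)@Y)
E
```

```text
[0.7747 0.076  0.196 ]
[0.7169 0.2365 0.196 ]
[ 0.6216 -0.0047  0.196 ]
dist L-R 0.259282719488576 mid [0.66923564 0.1158979  0.196     ]
far 0.11281606739857332 -20.732422107008478
yaw from y -21.575077239933364
-180 100 0.1068 0.0861
-160 85 0.1059 0.0873
-140 74 0.1115 0.0904
-120 68 0.1117 0.0889
-100 50 0.1054 0.0925
-80 34 0.1054 0.0961
-60 23 0.1087 0.099
-40 27 0.1116 0.1009
-20 36 0.1116 0.0992
0 34 0.1074 0.0959
20 53 0.1078 0.0931
40 68 0.1101 0.091
60 66 0.1119 0.0902
80 93 0.1072 0.0882
100 101 0.108 0.0875
120 115 0.1081 0.0866
140 111 0.1105 0.0882
160 117 0.1115 0.0861
pin [0.54834389 0.16370151 0.105     ] tip [0.50431106 0.18111319 0.17386425] len 0.08357237481439042 lean 0.602348411560978
depth tip [0.50131794 0.18211185 0.1795569 ] -0.05050100257636772 -0.00017194146104340677
```

Emit:
step_arm([
  [[2.76,-3.93,0,0,0,0],[2.76,-3.93,0,0,0,0],[2.76,-3.93,0,0,0,0],[2.76,-3.93,0,0,0,0],[2.76,-3.93,0,0,0,0],[2.76,-3.93,0,0,0,0],[2.76,-3.93,0,0,0,0],[2.76,-3.93,0,0,0,0],[2.76,-3.93,0,0,0,0],[2.76,-3.93,0,0,0,0]],
], grip=0)

```text
clock: 1.1
eef_pos: [0.3379, -0.1652, 0.2919]
orientation: [3.109, 0.454, 0.0]
force: [-0.7, 1.4, -0.3]
grip_width: 0.0203
gripper_force: 0.0
```

Emit:
step_arm([
  [[2.76,-3.93,0,0,0,0],[2.76,-3.93,0,0,0,0],[2.76,-3.93,0,0,0,0],[2.76,-3.93,0,0,0,0],[2.76,-3.93,0,0,0,0],[2.76,-3.93,0,0,0,0],[2.76,-3.93,0,0,0,0],[2.76,-3.93,0,0,0,0],[0,0,0,0,0,-7.4],[0,0,0,0,0,-7.4]],
])

```text
clock: 2.1
eef_pos: [0.4592, 0.199, 0.2913]
orientation: [3.02, 0.864, -0.003]
force: [-0.3, -0.3, -0.7]
grip_width: 0.0002
gripper_force: 0.0
```

Emit:
step_arm([
  [[0,0,0,0,0,-7.4],[0,0,0,0,0,-7.4],[0,0,0,0,0,-7.4],[0,0,0,0,0,-7.4],[0,0,0,0,0,-7.4],[0,0,0,0,0,0],[0,0,0,0,0,0],[0,0,0,0,0,0],[0,0,0,0,0,0],[0,0,0,0,0,0]],
])

```text
clock: 3.1
eef_pos: [0.4594, 0.1974, 0.2922]
orientation: [2.598, 1.766, -0.0]
force: [-0.5, -0.7, -0.6]
grip_width: 0.0001
gripper_force: 0.0
```

Run:
```python
from h import *
import pickle
d={}
for n in("scene","wrist"):
    c=camera(n);d[n]=c
    print(n,-R.from_rotvec(np.ravel(c["rvec"])).as_matrix().T@np.ravel(c["tvec"]))
pickle.dump(d,open("d1.pkl","wb"))
a=cv2.resize(d["wrist"]["frame"],(640,480))[...,::-1]
cv2.imwrite("pics/w1.png",a)
```

```text
scene [0.05305132 0.4925869  1.0978251 ]
wrist [0.48432872 0.25984379 0.38400092]
```

View pics/w1.png

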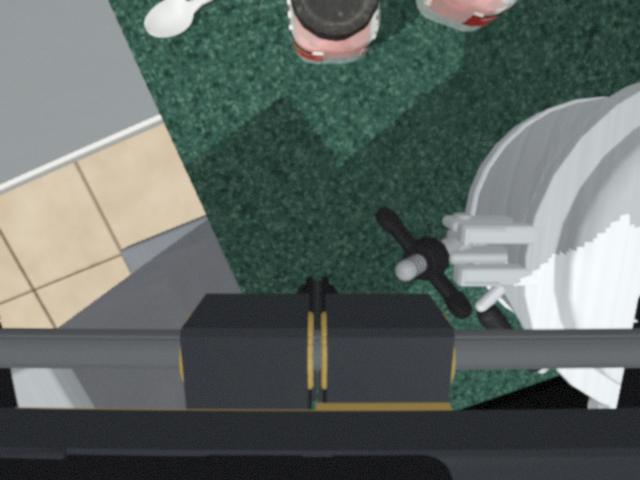

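The wrist picture shows the bolt tip at (405,268), hub at (430,255), wing ends at (388,215) and (462,305), and lug arms at rows 232 and 272. The closed fingertips are at about (317,287). I'll measure them all in clamp axes.

```bash
cat >> h.py <<'E'
YAW=np.radians(-21.5);CX=np.array([np.cos(YAW),np.sin(YAW),0]);CY=np.array([-CX[1],CX[0],0]);CC=np.array([.6692,.1159,0])
PIN=CC-.13*CX+[0,0,.105]
def clamp(p): r=np.asarray(p)-PIN; return np.stack([r@CX,r@CY,r[...,2]],-1)*1000  # mm
E
python3 - <<'E'
from h import *
import pickle
d=pickle.load(open("d1.pkl","rb"));c=d["wrist"];W=cloud(c);C=clamp(W)
print(c["fx"])
for n,p in dict(tip=(405,268),hub=(437,247),wA=(388,216),wB=(460,303),lugL=(500,233),lugR=(500,272),mid=(480,253),f1=(317,285),f2=(305,285),f3=(330,285),f4=(340,300)).items():
    print(n,p,np.nanmedian(C[p[1]-1:p[1]+2,p[0]-1:p[0]+2].reshape(-1,3),0).round(1))
for r in (280,284,288,292): print(r,[tuple(C[r,x].round(0)) for x in range(300,340,4)])
t=onplane(c,405,268,CY,PIN);print("tip plane",clamp(t))
print("tcp",clamp(sense()["eef_pos"]))
E
```

```text
430.2188173082261
tip (405, 268) [-51.    3.9  74.8]
hub (437, 247) [-30.4   9.9  56. ]
wA (388, 216) [-55.5  24.8  44.7]
wB (460, 303) [-20.2 -16.6  70.1]
lugL (500, 233) [ 8.2 15.  44.2]
lugR (500, 272) [10.3 -8.  43.9]
mid (480, 253) [11.2 -5.9 10. ]
f1 (317, 285) [ -94.7  -66.8 -105.7]
f2 (305, 285) [-99.4  10.9 120.1]
f3 (330, 285) [-89.7  10.9 120.4]
f4 (340, 300) [-90.   34.1 196.2]
280 [(np.float64(-111.0), np.float64(-63.0), np.float64(-107.0)), (np.float64(-107.0), np.float64(-63.0), np.float64(-106.0)), (np.float64(-98.0), np.float64(11.0), np.float64(113.0)), (np.float64(-97.0), np.float64(11.0), np.float64(114.0)), (np.float64(-96.0), np.float64(-63.0), np.float64(-106.0)), (np.float64(-93.0), np.float64(9.0), np.float64(110.0)), (np.float64(-92.0), np.float64(11.0), np.float64(114.0)), (np.float64(-90.0), np.float64(11.0), np.float64(113.0)), (np.float64(-81.0), np.float64(-63.0), np.float64(-106.0)), (np.float64(-77.0), np.float64(-63.0), np.float64(-105.0))]
284 [(np.float64(-111.0), np.float64(-67.0), np.float64(-108.0)), (np.float64(-100.0), np.float64(11.0), np.flo
[... 1060 characters left out ...]
106.0))]
292 [(np.float64(-101.0), np.float64(11.0), np.float64(128.0)), (np.float64(-100.0), np.float64(11.0), np.float64(129.0)), (np.float64(-98.0), np.float64(11.0), np.float64(128.0)), (np.float64(-97.0), np.float64(9.0), np.float64(123.0)), (np.float64(-96.0), np.float64(-75.0), np.float64(-107.0)), (np.float64(-94.0), np.float64(9.0), np.float64(123.0)), (np.float64(-92.0), np.float64(11.0), np.float64(127.0)), (np.float64(-91.0), np.float64(11.0), np.float64(128.0)), (np.float64(-89.0), np.float64(11.0), np.float64(127.0)), (np.float64(-88.0), np.float64(11.0), np.float64(128.0))]
tip plane [-4.82928623e+01 -8.32275380e-15  6.19183837e+01]
tcp [-95.0111208   -1.01854702 187.2660626 ]
```

Emit:
step_arm([
  [[0.25,0,2.2,0,0,0],[0,0,2.1,0,0,0],[0,1.2,0,0,0,0],[0,1.2,0,0,0,0],[0,1.0,0,0,0,0],[0,0.75,-0.46,0,0,0],[0,0.79,-0.39,0,0,0],[0,0.83,-0.3,0,0,0],[0,0.85,-0.21,0,0,0],[0,0.87,-0.14,0,0,0]],
])

```text
clock: 4.2
eef_pos: [0.5309, 0.172, 0.2651]
orientation: [2.597, 1.767, 0.002]
force: [-2.1, 1.4, 0.7]
grip_width: 0.0003
gripper_force: 0.8
```

Emit:
step_arm([
  [[0,0.3,-0.02,0,0,0],[0,0.3,-0.02,0,0,0],[0,0.15,0,0,0,0],[0,0.1,0,0,0,0],[0,0,0,0,0,0],[0,0,0,0,0,0],[0,0,0,0,0,0],[0,0,0,0,0,0],[0,0,0,0,0,0],[0,0,0,0,0,0]],
])

```text
clock: 5.2
eef_pos: [0.5379, 0.1691, 0.2646]
orientation: [2.597, 1.767, 0.0]
force: [-0.5, 0.9, 1.5]
grip_width: 0.0005
gripper_force: 0.5
```

Run:
```python
from h import *
import pickle
s=sense();print("tcp",clamp(s["eef_pos"]),s["force"])
c=camera("wrist");pickle.dump(c,open("w2.pkl","wb"));cv2.imwrite("pics/w2.png",c["frame"][...,::-1])
```

```text
tcp [-11.64088825   1.4245263  159.6070747 ] [-0.4901123   0.86308163  1.47720178]
```

View pics/w2.png

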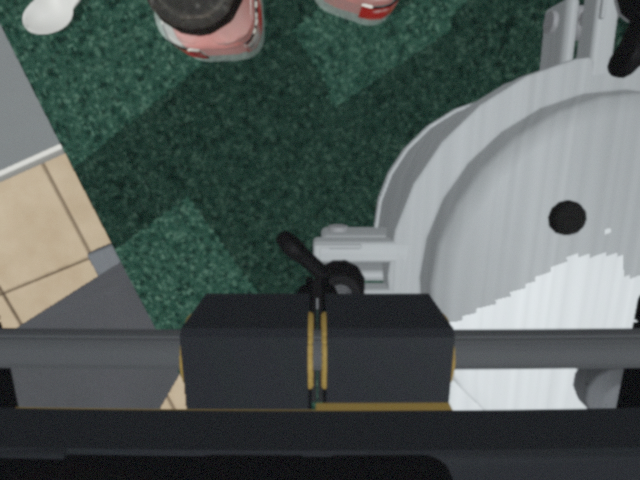

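The bolt looks nearly upright, with the finger on its outer side at about (317,290) and wing A's end at (290,240). I'll push on until the force rises.

Emit:
step_arm([
  [[0,0.1,0,0,0,0],[0,0.1,0,0,0,0],[0,0.1,0,0,0,0],[0,0,0,0,0,0],[0,0,0,0,0,0],[0,0,0,0,0,0],[0,0,0,0,0,0],[0,0,0,0,0,0],[0,0,0,0,0,0],[0,0,0,0,0,0]],
])

```text
clock: 6.25
eef_pos: [0.5407, 0.1681, 0.2647]
orientation: [-2.597, -1.767, 0.0]
force: [-4.0, 0.3, 2.9]
grip_width: 0.0004
gripper_force: 2.0
```

Run:
```python
from h import *
s=sense();print("tcp",clamp(s["eef_pos"]),s["force"]@CX)
```

```text
tcp [ -8.72333265   1.44014077 159.72099578] -3.8615021625206243
```

Emit:
step_arm([
  [[0,0.1,0,0,0,0],[0,0.1,0,0,0,0],[0,0,0,0,0,0],[0,0,0,0,0,0],[0,0,0,0,0,0],[0,0,0,0,0,0],[0,0,0,0,0,0],[0,0,0,0,0,0],[0,0,0,0,0,0],[0,0,0,0,0,0]],
])

```text
clock: 7.25
eef_pos: [0.5413, 0.1679, 0.2646]
orientation: [-2.594, -1.765, 0.005]
force: [-7.9, 2.2, 5.6]
grip_width: 0.0003
gripper_force: 5.0
```

Run:
```python
from h import *
s=sense();print("tcp",clamp(s["eef_pos"]),s["force"]@CX)
```

```text
tcp [ -8.07578786   1.49599169 159.64036296] -8.15850461675237
```

Emit:
step_arm([
  [[0,-1,0,0,0,0],[0,-2,0,0,0,0],[0,-2,0,0,0,0],[0,-1,0,0,0,0],[0,0,0,0,0,0],[0,0,0,0,0,0],[0,0,0,0,0,0],[0,0,0,0,0,0],[0,0,0,0,0,0],[0,0,0,0,0,0]],
])

```text
clock: 8.25
eef_pos: [0.487, 0.1892, 0.2646]
orientation: [-2.598, -1.767, 0.0]
force: [0.4, 0.0, 0.2]
grip_width: 0.0004
gripper_force: 0.0
```

Run:
```python
from h import *
import pickle
s=sense();print("tcp",clamp(s["eef_pos"]),s["force"])
c=camera("wrist");pickle.dump(c,open("w3.pkl","wb"));f=c["frame"][150:350,280:550];cv2.imwrite("pics/w3.png",cv2.resize(f,None,fx=2.9,fy=2.9,interpolation=cv2.INTER_CUBIC)[...,::-1])
W=cloud(c);C=clamp(W)
# dark wing points
f=c["frame"];m=(f.max(2)<60)&(C[...,2]>35)&(C[...,2]<90)&(abs(C[...,0])<45)&(abs(C[...,1])<50)
P=C[m];print(m.sum(),P.min(0),P.max(0),np.percentile(P,[5,50,95],axis=0))
Q=P[:,:2];print("mean",Q.mean(0));u,sv,vt=np.linalg.svd(Q-Q.mean(0),full_matrices=False);print(vt[0],((Q-Q.mean(0))@vt[0]).min(),((Q-Q.mean(0))@vt[0]).max())
m=(f.min(2)>90)&(C[...,2]>75)&(C[...,2]<110)&(abs(C[...,0])<25)&(abs(C[...,1])<25)
print("tip",C[m].mean(0),C[m].min(0),C[m].max(0),m.sum())
```

```text
tcp [-66.33468213   1.42053372 159.59340043] [0.38837797 0.01537538 0.1833565 ]
2075 [-27.74360903 -15.91324651  57.03758097] [20.52149124 28.46453358 74.55880191] [[-24.97332257 -11.98319712  60.94004599]
 [ -7.38637541   9.7841047   69.97275107]
 [ 14.97074406  25.87169595  72.57192987]]
mean [-6.87954274  8.98982187]
[ 0.73005528 -0.68338809] -27.2054826800314 36.24679202346192
tip [-0.70361165  3.07005347 86.44093042] [-4.4149196  -3.37088624 75.03273406] [ 5.51012146  6.96506263 93.62101002] 800
```

View pics/w3.png

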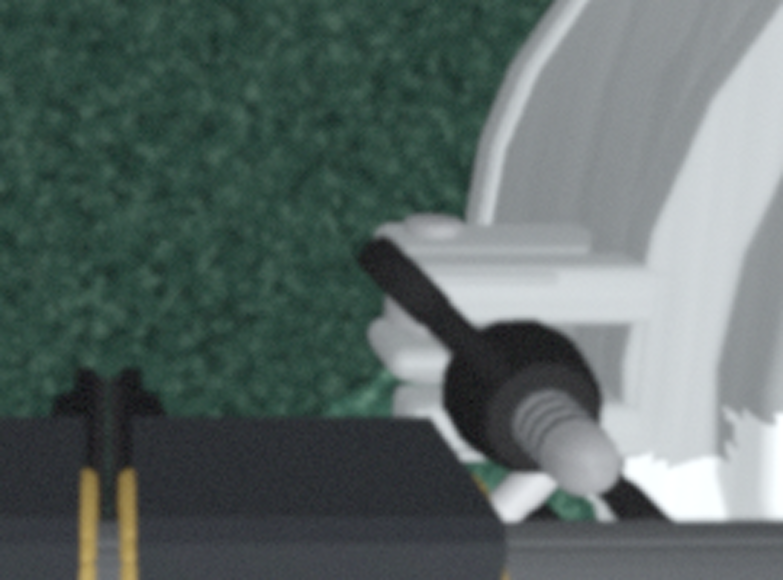

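```bash
cat >> h.py <<'E'
AX=np.array([1.5,1.5])
def fc(al,rho=28):
    a=np.radians(al);e=np.array([-np.sin(a),-np.cos(a)]);t=np.array([-np.cos(a),np.sin(a)])
    c=np.array([6,10])*np.clip(t*3,-1,1)
    return AX+rho*e-3.3*t-c
def rows(p0,pts):
    p=np.array(p0,float)
    for q in pts:
        q=np.array(q,float);d=(q-p)/10;r=np.round([d[1],d[0],-d[2]],2)
        p=p+np.array([r[1],r[0],-r[2]])*10
        print(r.tolist(),"->",p.round(1).tolist())
E
python3 - <<'E'
from h import *
p0=clamp(sense()["eef_pos"]);Z=129.6
for a in (0,20,30,60,90,120,150,180,210):print(a,fc(a).round(1))
rows(p0,[(-66,-8,145),(-66,-10,Z),(-45,-8,Z),(*fc(115),Z)]+[(*fc(a),Z) for a in range(127,212,12)])
E
```

```text
0 [ 10.8 -26.5]
20 [  1.  -35.9]
30 [ -3.6 -34.4]
60 [-15.1 -25.4]
90 [-26.5 -11.8]
120 [-30.4   2.6]
150 [-21.4  14.1]
180 [-7.8 29.5]
210 [ 6.6 37.4]
[-0.94, 0.04, 1.46] -> [-66.0, -8.0, 145.0]
[-0.2, 0.0, 1.54] -> [-66.0, -10.0, 129.6]
[0.2, 2.1, 0.0] -> [-45.0, -8.0, 129.6]
[0.83, 1.37, 0.0] -> [-31.3, 0.3, 129.6]
[0.54, 0.25, 0.0] -> [-28.8, 5.7, 129.6]
[0.47, 0.34, 0.0] -> [-25.4, 10.4, 129.6]
[0.39, 0.44, 0.0] -> [-21.0, 14.3, 129.6]
[0.42, 0.52, 0.0] -> [-15.8, 18.5, 129.6]
[0.79, 0.56, 0.0] -> [-10.2, 26.4, 129.6]
[0.69, 0.58, 0.0] -> [-4.4, 33.3, 129.6]
[0.55, 0.59, 0.0] -> [1.5, 38.8, 129.6]
[-0.16, 0.56, 0.0] -> [7.1, 37.2, 129.6]
```

Emit:
step_arm([
  [[-0.94,0.04,1.46,0,0,0],[-0.2,0,1.54,0,0,0],[0.2,2.1,0,0,0,0],[0.83,1.37,0,0,0,0],[0.54,0.25,0,0,0,0],[0.47,0.34,0,0,0,0],[0.39,0.44,0,0,0,0],[0.42,0.52,0,0,0,0],[0.79,0.56,0,0,0,0],[0.69,0.58,0,0,0,0]],
])

```text
clock: 9.3
eef_pos: [0.5566, 0.1968, 0.2348]
orientation: [-2.597, -1.767, -0.0]
force: [-1.1, -0.5, -0.7]
grip_width: 0.0004
gripper_force: 0.4
```

Run:
```python
from h import *
import pickle
s=sense();print("tcp",clamp(s["eef_pos"]),s["force"],s["clock"])
c=camera("wrist");pickle.dump(c,open("w4.pkl","wb"));f=c["frame"][150:350,180:450];cv2.imwrite("pics/w4.png",cv2.resize(f,None,fx=2.9,fy=2.9,interpolation=cv2.INTER_CUBIC)[...,::-1])
```

```text
tcp [ -4.39337692  33.99219635 129.75890762] [-1.08106678 -0.49623938 -0.65265233] 9.3
```

View pics/w4.png

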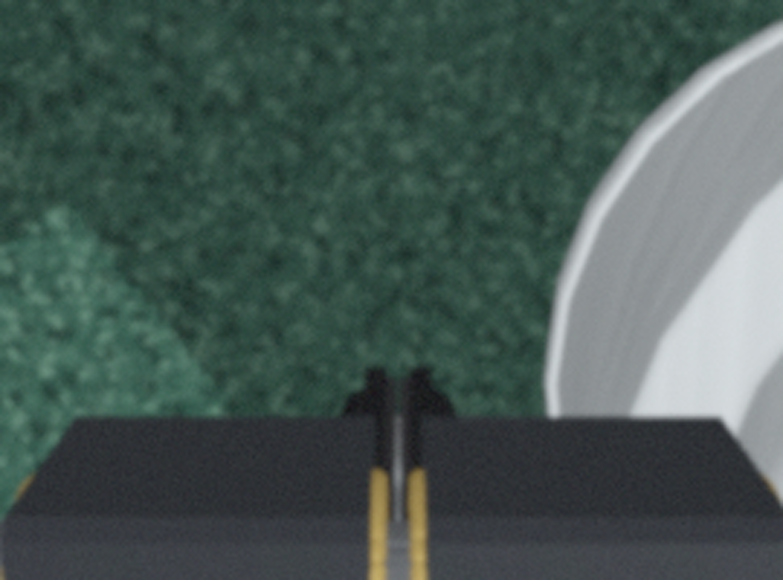

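The nut is hidden behind the gripper here and the force is small, so I'll finish this stroke, retreat and look from outside.

Emit:
step_arm([
  [[0.55,0.59,0,0,0,0],[-0.16,0.56,0,0,0,0],[0,0,0,0,0,0],[0.4,-2.2,0,0,0,0],[-1.0,-2.5,0,0,0,0],[-3.0,-2.4,0,0,0,0],[0,0,0,0,0,0],[0,0,0,0,0,0],[0,0,0,0,0,0],[0,0,0,0,0,0]],
])

```text
clock: 10.35
eef_pos: [0.4901, 0.1884, 0.2353]
orientation: [2.597, 1.767, 0.002]
force: [-0.4, -0.0, 1.5]
grip_width: 0.0004
gripper_force: 0.0
```

```bash
cat >> h.py <<'E'
def look(pic=None):
    s=sense();c=camera("wrist");C=clamp(cloud(c));f=c["frame"]
    m=((f.max(2)<70)&(C[...,2]>40)&(C[...,2]<85)&(abs(C[...,0])<45)&(abs(C[...,1])<50)).astype(np.uint8)
    n,l,st,_=cv2.connectedComponentsWithStats(m);k=1+np.argmax(st[1:,4]);P=C[l==k];Q=P[:,:2]-[1,3.2]
    far=Q[np.hypot(*Q.T)>17]
    al=np.degrees(np.arctan2(-far[:,0],-far[:,1]))%180
    al2=np.degrees(np.angle(np.exp(2j*np.radians(al)).mean()))/2%180
    al2=90+(al2-90)
    print("tcp",clamp(s["eef_pos"]).round(1),"F",s["force"].round(1),"t",s["clock"],"n",len(P),"far",len(far),"alpha mod180",al2,"ztop",np.percentile(P[:,2],[2,50,98]).round(1),"xy",Q.min(0),Q.max(0))
    if pic: cv2.imwrite(pic,cv2.resize(f[150:350,250:550],None,fx=2.6,fy=2.6,interpolation=cv2.INTER_CUBIC)[...,::-1])
E
python3 - <<'E'
from h import *
look("pics/w5.png")
E
```

```text
tcp [-63.2   1.8 130.3] F [-0.4 -0.   1.5] t 10.35 n 3599 far 1273 alpha mod180 35.557256811942835 ztop [56.  66.8 71.2] xy [-12.35824418  -7.25837875] [23.46234482 28.94594876]
```

View pics/w5.png

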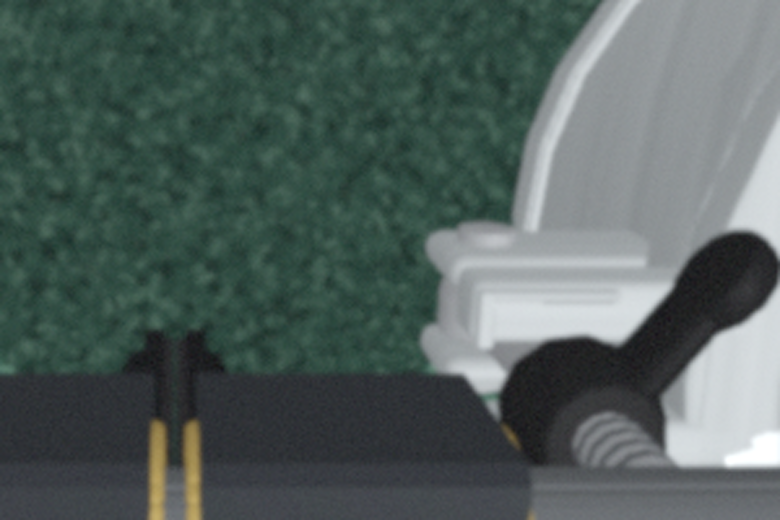

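The wing nut turned: wing A now points inward-left at about alpha 215, and the bolt is still upright. Wing B is next, approached from the right flank.

Run:
```python
from h import *
Z=129.6
rows((-63.2,1.6,Z),[(-55,-38,Z),(-25,-64,Z),(8,-62,Z),(*fc(8),Z)]+[(*fc(a),Z) for a in range(20,217,12)])
```

```text
[-3.96, 0.82, -0.0] -> [-55.0, -38.0, 129.6]
[-2.6, 3.0, -0.0] -> [-25.0, -64.0, 129.6]
[0.2, 3.3, -0.0] -> [8.0, -62.0, 129.6]
[3.11, -0.11, -0.0] -> [6.9, -30.9, 129.6]
[-0.5, -0.59, -0.0] -> [1.0, -35.9, 129.6]
[0.19, -0.55, -0.0] -> [-4.5, -34.0, 129.6]
[0.31, -0.51, -0.0] -> [-9.6, -30.9, 129.6]
[0.4, -0.43, -0.0] -> [-13.9, -26.9, 129.6]
[0.49, -0.33, -0.0] -> [-17.2, -22.0, 129.6]
[0.54, -0.52, -0.0] -> [-22.4, -16.6, 129.6]
[0.58, -0.48, -0.0] -> [-27.2, -10.8, 129.6]
[0.59, -0.36, -0.0] -> [-30.8, -4.9, 129.6]
[0.57, -0.03, -0.0] -> [-31.1, 0.8, 129.6]
[0.53, 0.25, -0.0] -> [-28.6, 6.1, 129.6]
[0.47, 0.36, -0.0] -> [-25.0, 10.8, 129.6]
[0.39, 0.44, -0.0] -> [-20.6, 14.7, 129.6]
[0.45, 0.52, -0.0] -> [-15.4, 19.2, 129.6]
[0.79, 0.57, -0.0] -> [-9.7, 27.1, 129.6]
[0.68, 0.58, -0.0] -> [-3.9, 33.9, 129.6]
[0.5, 0.59, -0.0] -> [2.0, 38.9, 129.6]
[-0.19, 0.55, -0.0] -> [7.5, 37.0, 129.6]
```

Emit:
step_arm([
  [[-3.96,0.82,0,0,0,0],[-2.6,3.0,0,0,0,0],[0.2,3.3,0,0,0,0],[2.6,-0.1,0,0,0,0],[0,-0.6,0,0,0,0],[0.19,-0.55,0,0,0,0],[0.31,-0.51,0,0,0,0],[0.4,-0.43,0,0,0,0],[0.49,-0.33,0,0,0,0],[0.54,-0.52,0,0,0,0]],
])

```text
clock: 11.4
eef_pos: [0.52, 0.1566, 0.2348]
orientation: [2.597, 1.767, 0.0]
force: [0.4, -0.4, -0.5]
grip_width: 0.0004
gripper_force: 0.2
```

Emit:
step_arm([
  [[0.58,-0.48,0,0,0,0],[0.59,-0.36,0,0,0,0],[0.57,-0.03,0,0,0,0],[0.53,0.25,0,0,0,0],[0.47,0.36,0,0,0,0],[0.39,0.44,0,0,0,0],[0,0,0,0,0,0],[0,0,0,0,0,0],[0,0,0,0,0,0],[0,0,0,0,0,0]],
])

```text
clock: 12.4
eef_pos: [0.5334, 0.1846, 0.2347]
orientation: [-2.598, -1.767, -0.0]
force: [0.2, 0.4, -0.1]
grip_width: 0.0005
gripper_force: 0.0
```

Emit:
step_arm([
  [[0.45,0.52,0,0,0,0],[0.79,0.57,0,0,0,0],[0.68,0.58,0,0,0,0],[0.5,0.59,0,0,0,0],[-0.19,0.55,0,0,0,0],[0,0,0,0,0,0],[0,0,0,0,0,0],[0,0,0,0,0,0],[0,0,0,0,0,0],[0,0,0,0,0,0]],
])

```text
clock: 13.4
eef_pos: [0.5676, 0.195, 0.2347]
orientation: [2.597, 1.767, 0.0]
force: [0.6, 0.1, -0.6]
grip_width: 0.0002
gripper_force: 0.0
```

Emit:
step_arm([
  [[0.4,-2.2,0,0,0,0],[-1.0,-2.5,0,0,0,0],[-3.0,-2.4,0,0,0,0],[0,0,0,0,0,0],[0,0,0,0,0,0],[0,0,0,0,0,0],[0,0,0,0,0,0],[0,0,0,0,0,0],[0,0,0,0,0,0],[0,0,0,0,0,0]],
])

```text
clock: 14.4
eef_pos: [0.4888, 0.1878, 0.2346]
orientation: [-2.597, -1.767, 0.0]
force: [-0.3, -1.2, 0.2]
grip_width: 0.0008
gripper_force: 0.0
```

Run:
```python
from h import *
look("pics/w6.png")
```

```text
tcp [-64.2   0.7 129.6] F [-0.3 -1.2  0.2] t 14.4 n 3585 far 1222 alpha mod180 35.25483378966858 ztop [52.3 62.8 67.2] xy [-12.17557078 -10.03882996] [22.23126318 28.96426108]
```

Emit:
step_arm([
  [[-3.87,0.92,0,0,0,0],[-2.6,3.0,0,0,0,0],[0.2,3.3,0,0,0,0],[2.6,-0.1,0,0,0,0],[0,-0.6,0,0,0,0],[0.19,-0.55,0,0,0,0],[0.31,-0.51,0,0,0,0],[0,0,0,0,0,0],[0,0,0,0,0,0],[0,0,0,0,0,0]],
])

```text
clock: 15.45
eef_pos: [0.5275, 0.1381, 0.2348]
orientation: [2.597, 1.767, 0.0]
force: [0.2, -0.8, 0.1]
grip_width: 0.0005
gripper_force: 0.0
```

Emit:
step_arm([
  [[0.2,-0.21,0,0,0,0],[0.2,-0.21,0,0,0,0],[0,0,0,0,0,0],[0,0,0,0,0,0],[0,0,0,0,0,0],[0,0,0,0,0,0],[0,0,0,0,0,0],[0,0,0,0,0,0],[0,0,0,0,0,0],[0,0,0,0,0,0]],
])

```text
clock: 16.45
eef_pos: [0.5252, 0.1434, 0.2347]
orientation: [-2.597, -1.767, 0.0]
force: [0.2, -1.4, -0.4]
grip_width: 0.0004
gripper_force: 0.0
```

Run:
```python
from h import *
s=sense();print("tcp",clamp(s["eef_pos"]),s["force"]@CX,s["force"]@CY)
```

```text
tcp [-14.03697963 -27.19001141 129.65246939] 0.6868775542520017 -1.1897082198240148
```

Emit:
step_arm([
  [[0.25,-0.17,0,0,0,0],[0.25,-0.17,0,0,0,0],[0,0,0,0,0,0],[0,0,0,0,0,0],[0,0,0,0,0,0],[0,0,0,0,0,0],[0,0,0,0,0,0],[0,0,0,0,0,0],[0,0,0,0,0,0],[0,0,0,0,0,0]],
])

```text
clock: 17.45
eef_pos: [0.5239, 0.1493, 0.2346]
orientation: [-2.597, -1.767, 0.0]
force: [-0.7, -0.2, 0.7]
grip_width: 0.0004
gripper_force: 0.0
```

Emit:
step_arm([
  [[0.27,-0.26,0,0,0,0],[0.27,-0.26,0,0,0,0],[0,0,0,0,0,0],[0,0,0,0,0,0],[0,0,0,0,0,0],[0,0,0,0,0,0],[0,0,0,0,0,0],[0,0,0,0,0,0],[0,0,0,0,0,0],[0,0,0,0,0,0]],
])

```text
clock: 18.45
eef_pos: [0.521, 0.1562, 0.2347]
orientation: [-2.597, -1.767, -0.0]
force: [-0.2, 0.6, 0.7]
grip_width: 0.0005
gripper_force: 0.0
```

Emit:
step_arm([
  [[0.29,-0.24,0,0,0,0],[0.29,-0.24,0,0,0,0],[0,0,0,0,0,0],[0,0,0,0,0,0],[0,0,0,0,0,0],[0,0,0,0,0,0],[0,0,0,0,0,0],[0,0,0,0,0,0],[0,0,0,0,0,0],[0,0,0,0,0,0]],
])

```text
clock: 19.45
eef_pos: [0.518, 0.1618, 0.2339]
orientation: [2.595, 1.766, -0.008]
force: [-2.2, -8.2, -0.2]
grip_width: 0.0004
gripper_force: 3.9
```

Emit:
step_arm([
  [[0.3,-0.18,0,0,0,0],[0.29,-0.18,0,0,0,0],[0,0,0,0,0,0],[0,0,0,0,0,0],[0,0,0,0,0,0],[0,0,0,0,0,0],[0,0,0,0,0,0],[0,0,0,0,0,0],[0,0,0,0,0,0],[0,0,0,0,0,0]],
])

```text
clock: 20.45
eef_pos: [0.5161, 0.1646, 0.2329]
orientation: [2.589, 1.762, -0.023]
force: [-4.6, -22.7, 1.0]
grip_width: -0.0001
gripper_force: 11.3
```

Run:
```python
from h import *
s=sense();print("tcp",clamp(s["eef_pos"]),s["force"]@CX,s["force"]@CY)
look()
```

```text
tcp [-30.31496625 -10.84096767 127.92622714] 4.06357537203552 -22.755951838266018
tcp [-30.3 -10.8 127.9] F [ -4.6 -22.7   1. ] t 20.45 n 4862 far 2579 alpha mod180 89.19316683010082 ztop [51.5 62.4 78.4] xy [-42.32813133  -5.90354585] [31.3436176  10.40944565]
```

The nut has stopped with the force rising, so I'll release at once and back off.

Emit:
step_arm([
  [[-0.6,-0.2,0,0,0,0],[-1.0,-0.5,0,0,0,0],[-1.0,-3.0,0,0,0,0],[2.0,-3.0,0,0,0,0],[1.0,0,-3,0,0,0],[0,0,0,0,0,0],[0,0,0,0,0,0],[0,0,0,0,0,0],[0,0,0,0,0,0],[0,0,0,0,0,0]],
])

```text
clock: 21.5
eef_pos: [0.4564, 0.1981, 0.2637]
orientation: [-2.598, -1.766, 0.002]
force: [-0.1, 0.6, 0.8]
grip_width: 0.0006
gripper_force: 0.0
```

Run:
```python
from h import *
look("pics/w7.png")
```

```text
tcp [-98.1  -1.5 158.7] F [-0.1  0.6  0.8] t 21.5 n 3078 far 1404 alpha mod180 89.68318098945961 ztop [51.6 62.  68. ] xy [-42.77764175 -10.32087006] [30.44264574 10.3020562 ]
```

View pics/w7.png

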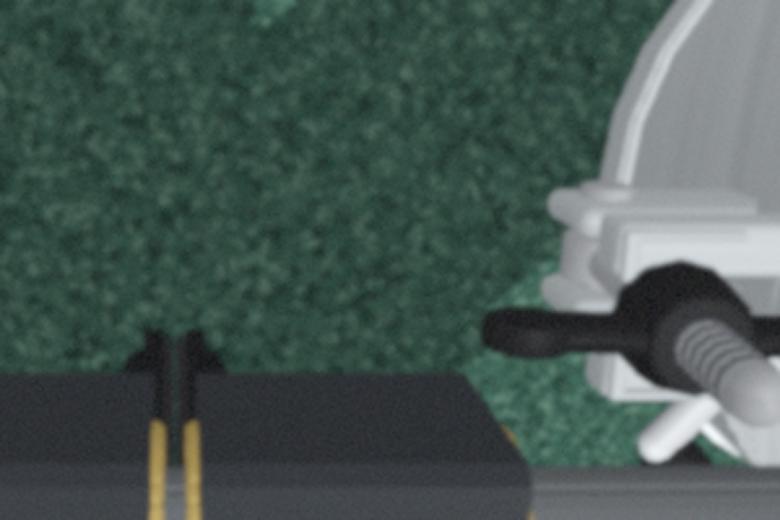

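The wing nut stands with its wing along the radius (alpha about 90) and the bolt upright through it. I'll check the exposed bolt length and lean in numbers: tight means 26 mm exposed.

Run:
```python
from h import *
c=camera("wrist");C=clamp(cloud(c));f=c["frame"]
g=lambda x,y:(int(250+x/2.6),int(150+y/2.6))
for n,p in dict(wingL=(520,325),wingmid=(590,325),hub=(655,300),collar=(665,345),tip=(757,390),tip2=(765,380),lug=(640,270),lug2=(700,245)).items():
    u,v=g(*p);print(n,(u,v),np.nanmedian(C[v-1:v+2,u-1:u+2].reshape(-1,3),0).round(1))
m=(f.min(2)>90)&(C[...,2]>70)&(C[...,2]<110)&(abs(C[...,0])<25)&(abs(C[...,1])<25)
P=C[m];print(P.max(0),len(P));
for z in range(70,95,4):
    s=P[(P[:,2]>=z)&(P[:,2]<z+4)]
    if len(s):print(z,len(s),s[:,:2].min(0).round(1),s[:,:2].max(0).round(1))
```

```text
wingL (450, 275) [-36.3   4.5  61.1]
wingmid (476, 275) [-23.5   3.8  59.9]
hub (501, 265) [-11.8   8.4  58.3]
collar (505, 282) [-10.9   1.7  62.7]
tip (541, 300) [-8.6  3.4 90.8]
tip2 (544, 296) [-7.   5.1 90.2]
lug (496, 253) [-8.9 10.9 44.5]
lug2 (519, 244) [ 2.8 15.  43.9]
[-1.47141101  7.01752811 93.12729694] 971
70 99 [-10.5  -1.4] [-2.4  6.8]
74 108 [-11.1  -2.1] [-3.3  6.8]
78 110 [-11.3  -1.9] [-3.8  6.7]
82 142 [-11.6  -3.4] [-3.4  7. ]
86 241 [-11.8  -3.4] [-1.5  6.4]
90 271 [-11.3  -2.3] [-2.8  5.9]
```

Run:
```python
from h import *
import pickle
def an(c,n):
    C=clamp(cloud(c));f=c["frame"]
    m=(f.min(2)>90)&(C[...,2]>68)&(C[...,2]<110)&(abs(C[...,0])<25)&(abs(C[...,1])<25)
    P=C[m];print(n)
    for z in range(70,95,6):
        s=P[(P[:,2]>=z)&(P[:,2]<z+6)]
        if len(s):print(z,len(s),s[:,:2].min(0).round(1),s[:,:2].max(0).round(1))
    # lug/ pin structure: bright points z 42..47
    m=(f.min(2)>90)&(C[...,2]>42)&(C[...,2]<46)&(C[...,0]<20)&(C[...,0]>-30)&(abs(C[...,1])<25);P=C[m];print("lug",len(P),P.min(0),np.percentile(P,[2,10,50,98],axis=0).round(1))
an(pickle.load(open("w3.pkl","rb")),"w3");an(camera("wrist"),"now")
sc=camera("scene");C=clamp(cloud(sc));f=sc["frame"]
m=(C[...,2]>70)&(C[...,2]<110)&(abs(C[...,0])<25)&(abs(C[...,1])<15);print("scene",C[m].round(1)[:40].tolist())
cv2.imwrite("pics/s2.png",cv2.resize(f[225:325,200:330],(780,600),interpolation=cv2.INTER_CUBIC)[...,::-1])
```

```text
w3
70 140 [-23.1 -15.2] [22.7 25. ]
76 161 [-4.4 -1.2] [3.9 6.8]
82 183 [-4.3 -3.3] [5.5 7. ]
88 428 [-4.  -3.4] [5.4 6.6]
lug 1106 [-13.50009087 -15.72952339  42.00564409] [[-11.4 -12.2  42.3]
 [ -7.3   1.8  42.9]
 [  5.5  13.9  44. ]
 [ 19.5  19.5  45.7]]
now
70 162 [-10.8  -1.6] [-2.2  6.8]
76 156 [-11.1  -2.2] [-3.5  6.7]
82 216 [-11.7  -3.3] [-2.3  6.7]
88 434 [-11.8  -3.2] [-1.7  6.4]
lug 1201 [-14.11598047 -15.87069484  42.00274517] [[-13.6 -14.2  42.3]
 [-12.7 -10.1  43. ]
 [  3.6  14.   44.1]
 [ 19.5  19.4  45.9]]
scene []
```

View pics/s2.png

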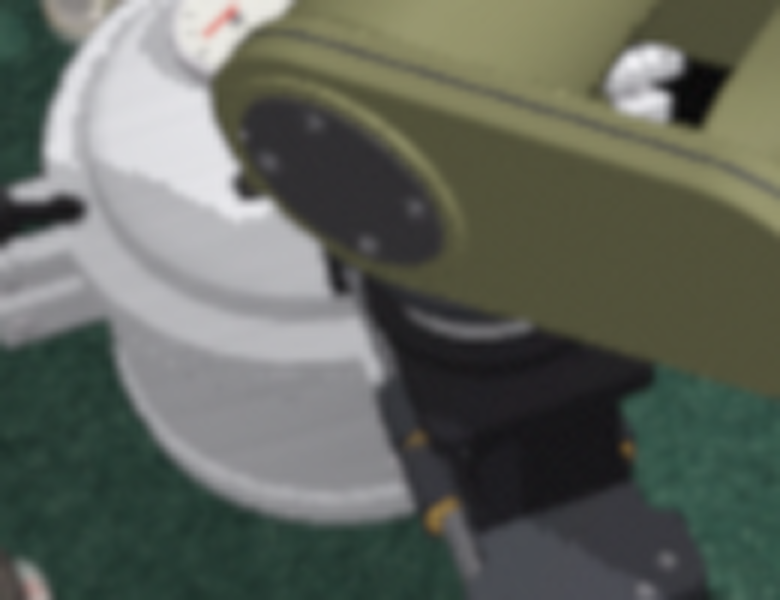

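I've now viewed 10 pictures, so the rest is by numbers. The bolt tip reads about 7 mm further outward than when it was first upright, so the nut probably caught on the lip. I'll measure the exposed bolt length now and in the earlier frame.

```bash
cat >> h.py <<'E'
def bolt(c,n=""):
    C=clamp(cloud(c));f=c["frame"]
    ok=(f.min(2)>90)&(C[...,2]>76)&(C[...,2]<110)&(abs(C[...,0])<40)&(abs(C[...,1]-2)<8)
    P=C[ok];ctr=(P.min(0)+P.max(0))/2;ztip=np.percentile(P[:,2],98)
    dk=(f.max(2)<75)&(C[...,2]>40)&(C[...,2]<85)
    D=C[dk];r=np.hypot(D[:,0]-ctr[0],D[:,1]-ctr[1]);w=D[(r>14)&(r<34),2];h=D[r<12.5,2]
    print(n,"bolt x",P[:,0].min().round(1),P[:,0].max().round(1),"y",P[:,1].min().round(1),P[:,1].max().round(1),"ztip",ztip.round(1),"wing z",np.percentile(w,[5,50,90,97]).round(1),"hub z",np.percentile(h,[50,90,97]).round(1),"N",len(w),len(h))
E
python3 - <<'E'
from h import *
import pickle
bolt(pickle.load(open("w3.pkl","rb")),"w3")
c=camera("wrist");pickle.dump(c,open("w8.pkl","wb"));bolt(c,"now")
C=clamp(cloud(c));f=c["frame"]
# profile along wing left: rows across wing at columns
for u in (446,455,465,475,485,495,505,515):
    v=[r for r in range(250,300) if f[r,u].max()<75]
    print(u,[(r,C[r,u].round(0).tolist()) for r in v[::4]][:9])
E
```

```text
w3 bolt x -4.4 5.5 y -3.4 7.0 ztip 92.5 wing z [69.  70.7 72.8 73.5] hub z [69.5 71.1 71.5] N 676 1414
now bolt x -11.7 -1.6 y -3.3 6.9 ztip 92.3 wing z [54.8 62.  66.7 68. ] hub z [61.8 63.7 64.3] N 1463 1439
446 [(250, [13.0, -27.0, -107.0]), (254, [13.0, -30.0, -106.0]), (258, [14.0, -34.0, -107.0]), (271, [-36.0, 5.0, 56.0]), (275, [-38.0, 5.0, 61.0]), (279, [-38.0, 3.0, 62.0]), (283, [-38.0, 1.0, 61.0]), (287, [-38.0, -1.0, 62.0])]
455 [(269, [-31.0, 5.0, 53.0]), (273, [-33.0, 5.0, 59.0]), (277, [-34.0, 4.0, 62.0]), (281, [-34.0, 3.0, 64.0]), (285, [-34.0, 1.0, 64.0])]
465 [(271, [-27.0, 5.0, 55.0]), (275, [-28.0, 4.0, 60.0]), (279, [-29.0, 3.0, 62.0]), (283, [-29.0, 1.0, 63.0])]
475 [(272, [-22.0, 4.0, 54.0]), (276, [-24.0, 4.0, 60.0]), (280, [-24.0, 2.0, 61.0]), (284, [-24.0, 1.0, 62.0])]
485 [(270, [-16.0, 4.0, 52.0]), (274, [-18.0, 4.0, 57.0]), (278, [-20.0, 3.0, 62.0]), (282, [-20.0, 2.0, 63.0])]
495 [(256, [-11.0, 11.0, 50.0]), (260, [-12.0, 9.0, 52.0]), (264, [-13.0, 8.0, 55.0]), (268, [-14.0, 7.0, 58.0]), (272, [-14.0, 5.0, 58.0]), (276, [-15.0, 4.0, 61.0]), (280, [-15.0, 3.0, 63.0]), (284, [-15.0, 0.0, 62.0]), (288, [-14.0, -2.0, 60.0])]
505 [(253, [-7.0, 12.0, 51.0]), (257, [-9.0, 12.0, 57.0]), (261, [-10.0, 11.0, 58.0]), (265, [-11.0, 9.0, 61.0]), (269, [-11.0, 8.0, 62.0]), (273, [-11.0, 6.0, 63.0]), (277, [-11.0, 4.0, 63.0]), (281, [-11.0, 3.0, 64.0]), (285, [-11.0, 1.0, 64.0])]
515 [(253, [-3.0, 13.0, 53.0]), (257, [-6.0, 13.0, 59.0]), (261, [-6.0, 11.0, 61.0]), (265, [-7.0, 10.0, 63.0]), (269, [-7.0, 8.0, 63.0]), (273, [-7.0, 7.0, 64.0])]
```

Run:
```python
from h import *
import pickle
for n in("w3","w4","w8"):
    C=clamp(cloud(pickle.load(open(n+".pkl","rb"))))
    for lo,hi in ((24,32),(32,40),(40,48),(48,56)):
        m=(C[...,1]>lo)&(C[...,1]<hi)&(C[...,2]>38)&(C[...,2]<50)
        m&=C[...,0]<60
        P=C[m]
        if len(P)>20:print(n,lo,len(P),np.percentile(P[:,0],[1,5]).round(1),"z",np.median(P[:,2]).round(1))
    for y in (13,15,17,19):
        m=(abs(C[...,1]-y)<1)&(C[...,2]>40)&(C[...,2]<48)&(C[...,0]<20);P=C[m]
        if len(P)>10:print("  lug",y,np.percentile(P[:,0],[1,5]).round(1),len(P))
    # hinge ears z 0..20
    m=(C[...,2]>-10)&(C[...,2]<20)&(C[...,1]>5)&(C[...,1]<30)&(abs(C[...,0])<30);P=C[m]
    if len(P)>10:print("  ears",np.percentile(P,[1,5,50],axis=0).round(1).tolist())
```

```text
w3 24 793 [26.5 27.3] z 44.2
w3 32 803 [29.6 30.3] z 44.3
w3 40 857 [32.5 33.4] z 44.4
w3 48 942 [35.8 36.8] z 44.3
  lug 13 [-6.6 -5.5] 208
  lug 15 [-8.1 -6.7] 215
  lug 17 [-10.2  -9. ] 176
  lug 19 [-11.9 -10.6] 361
  ears [[-7.6, 14.4, -9.7], [-6.1, 14.6, -7.7], [10.5, 15.6, 4.9]]
w4 32 543 [30.3 31.1] z 44.3
w4 40 998 [32.2 33.3] z 44.2
w4 48 1089 [35.3 36.9] z 44.2
  ears [[-4.7, 9.8, -2.0], [-4.7, 10.7, -0.7], [-4.1, 15.3, 9.3]]
w8 24 828 [26.8 27.6] z 44.3
w8 32 860 [29.1 30. ] z 44.3
w8 40 905 [32.2 33. ] z 44.3
w8 48 856 [35.  36.4] z 44.2
  lug 13 [-13.7 -13.1] 261
  lug 15 [-13.7 -13.1] 267
  lug 17 [-13.7 -13.4] 234
  lug 19 [-13.  -12.2] 364
  ears [[-8.9, 5.5, -9.5], [-8.5, 6.8, -7.6], [2.5, 15.5, 4.7]]
```

The bolt has leaned out by about 0.08 rad and the nut has caught, so I'll mend it. First I'll turn the nut back about 110° with a stroke that also pushes inward, then push the bolt upright again and retighten gently.

Run:
```python
import h
from h import *
h.AX[:]=[-1.5,0]
Z=129.6
def fm(a):
    p=fc(a);return (p[0],1.5-p[1],Z)   # mirrored about y=1.5
rows(clamp(sense()["eef_pos"]),[(-75,25,140),(-45,30,Z),fm(72)]+[fm(a) for a in range(84,208,12)]+[(-12,-43,Z),(-45,-35,Z),(-70,1.5,159.6)])
```

```text
[2.61, 2.3, 1.94] -> [-75.0, 25.0, 140.0]
[0.5, 3.0, 1.04] -> [-45.0, 30.0, 129.6]
[-0.67, 2.34, 0.0] -> [-21.6, 23.3, 129.6]
[-0.56, -0.55, 0.0] -> [-27.1, 17.7, 129.6]
[-0.58, -0.45, 0.0] -> [-31.6, 11.9, 129.6]
[-0.59, -0.31, 0.0] -> [-34.7, 6.0, 129.6]
[-0.56, 0.13, 0.0] -> [-33.4, 0.4, 129.6]
[-0.51, 0.29, 0.0] -> [-30.5, -4.7, 129.6]
[-0.45, 0.39, 0.0] -> [-26.6, -9.2, 129.6]
[-0.35, 0.47, 0.0] -> [-21.9, -12.7, 129.6]
[-0.62, 0.53, 0.0] -> [-16.6, -18.9, 129.6]
[-0.76, 0.58, 0.0] -> [-10.8, -26.5, 129.6]
[-0.63, 0.59, 0.0] -> [-4.9, -32.8, 129.6]
[-0.26, 0.58, 0.0] -> [0.9, -35.4, 129.6]
[-0.76, -1.29, 0.0] -> [-12.0, -43.0, 129.6]
[0.8, -3.3, 0.0] -> [-45.0, -35.0, 129.6]
[3.65, -2.5, -3.0] -> [-70.0, 1.5, 159.6]
```

Emit:
step_arm([
  [[2.61,2.3,1.94,0,0,0],[0.5,3.0,1.04,0,0,0],[-0.67,2.34,0,0,0,0],[-0.56,-0.55,0,0,0,0],[-0.58,-0.45,0,0,0,0],[-0.59,-0.31,0,0,0,0],[-0.56,0.13,0,0,0,0],[-0.51,0.29,0,0,0,0],[0,0,0,0,0,0],[0,0,0,0,0,0]],
])

```text
clock: 22.75
eef_pos: [0.5179, 0.1701, 0.2348]
orientation: [2.597, 1.767, -0.001]
force: [-0.4, -0.4, 0.3]
grip_width: 0.0002
gripper_force: 0.0
```

Emit:
step_arm([
  [[-0.45,0.39,0,0,0,0],[-0.35,0.47,0,0,0,0],[-0.62,0.53,0,0,0,0],[-0.76,0.58,0,0,0,0],[-0.63,0.59,0,0,0,0],[-0.26,0.58,0,0,0,0],[-0.76,-1.29,0,0,0,0],[0.8,-3.3,0,0,0,0],[3.65,-2.5,-3.0,0,0,0],[0,0,0,0,0,0]],
])

```text
clock: 23.75
eef_pos: [0.4849, 0.1904, 0.2664]
orientation: [2.593, 1.771, 0.01]
force: [1.5, -0.6, 0.6]
grip_width: 0.0006
gripper_force: 0.0
```

Run:
```python
from h import *
look();bolt(camera("wrist"))
```

```text
tcp [-68.8   1.8 161.4] F [ 1.5 -0.6  0.6] t 23.75 n 1937 far 620 alpha mod180 137.09162848308793 ztop [54.5 65.2 67.7] xy [-26.42935797 -10.74712192] [ 4.47224736 30.97009611]
 bolt x -9.9 0.0 y -3.5 7.0 ztip 92.4 wing z [63.8 65.9 67.5 68. ] hub z [65.1 66.7 67.2] N 655 1307
```

Emit:
step_arm([
  [[0,2.0,0,0,0,0],[0,2.0,0,0,0,0],[0,1.0,0,0,0,0],[0,0.5,0,0,0,0],[0,0.3,0,0,0,0],[0,0.2,0,0,0,0],[0,0.1,0,0,0,0],[0,0,0,0,0,0],[0,0,0,0,0,0],[0,0,0,0,0,0]],
])

```text
clock: 24.85
eef_pos: [0.5392, 0.1658, 0.2623]
orientation: [-2.594, -1.767, 0.006]
force: [-6.1, 1.2, 1.9]
grip_width: 0.0003
gripper_force: 3.2
```

Run:
```python
from h import *
s=sense();print("tcp",clamp(s["eef_pos"]),s["force"]@CX)
```

```text
tcp [ -9.29092615  -1.19334563 157.27101014] -6.156864512461838
```

Emit:
step_arm([
  [[0,0.1,0,0,0,0],[0,0.1,0,0,0,0],[0,0,0,0,0,0],[0,0,0,0,0,0],[0,0,0,0,0,0],[0,-2,0,0,0,0],[0,-3,0,0,0,0],[0,-1,0,0,0,0],[0,0,0,0,0,0],[0,0,0,0,0,0]],
])

```text
clock: 25.85
eef_pos: [0.4876, 0.1868, 0.2633]
orientation: [2.596, 1.767, 0.002]
force: [-0.3, 0.4, 1.1]
grip_width: 0.0005
gripper_force: 0.0
```

Run:
```python
from h import *
look();bolt(camera("wrist"))
```

```text
tcp [-65.   -0.6 158.3] F [-0.3  0.4  1.1] t 25.85 n 2081 far 618 alpha mod180 143.9436100646398 ztop [54.8 65.7 68.8] xy [-22.70284474 -10.45169593] [ 8.44105641 30.973996  ]
 bolt x -4.7 5.1 y -3.4 7.1 ztip 92.6 wing z [63.4 66.3 68.6 69.2] hub z [65.4 66.9 67.3] N 738 1364
```

The bolt is upright again: its centre reads x ≈ 0.2 mm. Next I'll push the outer wing (alpha about 140) on clockwise, where the push also holds the bolt in.

Run:
```python
from h import *
Z=129.6
rows(clamp(sense()["eef_pos"]),[(-66,-10,145),(-66,-10,Z),(-45,-8,Z),(*fc(115),Z)]+[(*fc(a),Z) for a in range(127,218,12)]+[(-15,41,Z),(-40,31,Z),(-65,1.5,Z+30)])
```

```text
[-0.93, -0.14, 1.31] -> [-66.0, -10.0, 145.0]
[0.0, -0.0, 1.54] -> [-66.0, -10.0, 129.6]
[0.2, 2.1, 0.0] -> [-45.0, -8.0, 129.6]
[0.84, 1.37, 0.0] -> [-31.3, 0.4, 129.6]
[0.53, 0.25, 0.0] -> [-28.8, 5.7, 129.6]
[0.48, 0.34, 0.0] -> [-25.4, 10.5, 129.6]
[0.39, 0.44, 0.0] -> [-21.0, 14.4, 129.6]
[0.42, 0.52, 0.0] -> [-15.8, 18.6, 129.6]
[0.79, 0.56, 0.0] -> [-10.2, 26.5, 129.6]
[0.69, 0.58, 0.0] -> [-4.4, 33.4, 129.6]
[0.54, 0.59, 0.0] -> [1.5, 38.8, 129.6]
[-0.16, 0.56, 0.0] -> [7.1, 37.2, 129.6]
[0.38, -2.21, 0.0] -> [-15.0, 41.0, 129.6]
[-1.0, -2.5, 0.0] -> [-40.0, 31.0, 129.6]
[-2.95, -2.5, -3.0] -> [-65.0, 1.5, 159.6]
```

Emit:
step_arm([
  [[-0.93,-0.14,1.31,0,0,0],[0,0,1.54,0,0,0],[0.2,2.1,0,0,0,0],[0.84,1.37,0,0,0,0],[0.53,0.25,0,0,0,0],[0.48,0.34,0,0,0,0],[0.39,0.44,0,0,0,0],[0.42,0.52,0,0,0,0],[0,0,0,0,0,0],[0,0,0,0,0,0]],
])

```text
clock: 26.95
eef_pos: [0.5396, 0.187, 0.2345]
orientation: [2.597, 1.768, 0.0]
force: [-0.7, 0.1, -0.6]
grip_width: 0.0005
gripper_force: 0.0
```

Emit:
step_arm([
  [[0.79,0.56,0,0,0,0],[0.69,0.58,0,0,0,0],[0.54,0.59,0,0,0,0],[-0.16,0.56,0,0,0,0],[0,0,0,0,0,0],[0.38,-2.21,0,0,0,0],[-1.0,-2.5,0,0,0,0],[-2.95,-2.5,-3.0,0,0,0],[0,0,0,0,0,0],[0,0,0,0,0,0]],
])

```text
clock: 27.95
eef_pos: [0.4878, 0.1889, 0.2657]
orientation: [2.597, 1.766, 0.005]
force: [0.7, -0.1, -0.5]
grip_width: 0.0007
gripper_force: 0.0
```

Run:
```python
from h import *
look();bolt(camera("wrist"))
```

```text
tcp [-65.6   1.4 160.7] F [ 0.7 -0.1 -0.5] t 27.95 n 2549 far 804 alpha mod180 34.12660789169538 ztop [52.8 63.5 67.1] xy [-12.21843757 -13.6049974 ] [22.00260739 29.4663049 ]
 bolt x -4.4 5.5 y -3.2 7.1 ztip 92.6 wing z [55.8 63.9 66.7 67.4] hub z [63.2 65.3 65.7] N 901 1538
```

The bolt is fully upright. I'll run the next stroke slowly, further out on the wing, and check lean and force on the way.

Run:
```python
from h import *
Z=129.6
rows(clamp(sense()["eef_pos"]),[(-55,-38,Z+10),(-25,-66,Z),(8,-64,Z),(4,-42,Z)]+[(*fc(a,32),Z) for a in list(range(20,42,5))+list(range(41,150,6))])
```

```text
[-3.95, 1.05, 1.93] -> [-55.0, -38.0, 139.6]
[-2.8, 3.0, 1.0] -> [-25.0, -66.0, 129.6]
[0.2, 3.3, -0.0] -> [8.0, -64.0, 129.6]
[2.2, -0.4, -0.0] -> [4.0, -42.0, 129.6]
[0.23, -0.43, -0.0] -> [-0.3, -39.7, 129.6]
[0.08, -0.27, -0.0] -> [-3.0, -38.9, 129.6]
[0.11, -0.26, -0.0] -> [-5.6, -37.8, 129.6]
[0.12, -0.25, -0.0] -> [-8.1, -36.6, 129.6]
[0.15, -0.24, -0.0] -> [-10.5, -35.1, 129.6]
[0.03, -0.05, -0.0] -> [-11.0, -34.8, 129.6]
[0.21, -0.27, -0.0] -> [-13.7, -32.7, 129.6]
[0.23, -0.24, -0.0] -> [-16.1, -30.4, 129.6]
[0.26, -0.21, -0.0] -> [-18.2, -27.8, 129.6]
[0.28, -0.19, -0.0] -> [-20.1, -25.0, 129.6]
[0.3, -0.17, -0.0] -> [-21.8, -22.0, 129.6]
[0.31, -0.31, -0.0] -> [-24.9, -18.9, 129.6]
[0.33, -0.28, -0.0] -> [-27.7, -15.6, 129.6]
[0.33, -0.24, -0.0] -> [-30.1, -12.3, 129.6]
[0.33, -0.21, -0.0] -> [-32.2, -9.0, 129.6]
[0.34, -0.18, -0.0] -> [-34.0, -5.6, 129.6]
[0.33, -0.13, -0.0] -> [-35.3, -2.3, 129.6]
[0.33, 0.01, -0.0] -> [-35.2, 1.0, 129.6]
[0.32, 0.11, -0.0] -> [-34.1, 4.2, 129.6]
[0.3, 0.15, -0.0] -> [-32.6, 7.2, 129.6]
[0.28, 0.18, -0.0] -> [-30.8, 10.0, 129.6]
[0.27, 0.21, -0.0] -> [-28.7, 12.7, 129.6]
[0.24, 0.23, -0.0] -> [-26.4, 15.1, 129.6]
[0.22, 0.26, -0.0] -> [-23.8, 17.3, 129.6]
```

Emit:
step_arm([
  [[-3.95,1.05,1.93,0,0,0],[-2.8,3.0,1.0,0,0,0],[0.2,3.3,0,0,0,0],[2.2,-0.4,0,0,0,0],[0.23,-0.43,0,0,0,0],[0.08,-0.27,0,0,0,0],[0.11,-0.26,0,0,0,0],[0.12,-0.25,0,0,0,0],[0.15,-0.24,0,0,0,0],[0.03,-0.05,0,0,0,0]],
])

```text
clock: 29.05
eef_pos: [0.5245, 0.1353, 0.2352]
orientation: [2.597, 1.768, 0.0]
force: [-0.6, -0.1, -0.4]
grip_width: 0.0002
gripper_force: 0.2
```

Emit:
step_arm([
  [[0.21,-0.27,0,0,0,0],[0.23,-0.24,0,0,0,0],[0.26,-0.21,0,0,0,0],[0.28,-0.19,0,0,0,0],[0,0,0,0,0,0],[0,0,0,0,0,0],[0,0,0,0,0,0],[0,0,0,0,0,0],[0,0,0,0,0,0],[0,0,0,0,0,0]],
])

```text
clock: 30.05
eef_pos: [0.5201, 0.1476, 0.2351]
orientation: [-2.597, -1.767, -0.0]
force: [-0.5, 0.1, -0.7]
grip_width: 0.0004
gripper_force: 0.0
```

Run:
```python
from h import *
s=sense();print(s["force"]@CX,s["force"]@CY)
look();bolt(camera("wrist"))
```

```text
-0.5378725808373557 -0.062237185159407196
tcp [-20.4 -25.2 130.1] F [-0.5  0.1 -0.7] t 30.05 n 4568 far 2318 alpha mod180 67.7078688573786 ztop [53.9 63.5 72.4] xy [-35.81208947 -18.4995041 ] [34.35193029 13.54657496]
 bolt x -4.2 5.6 y -3.3 6.9 ztip 92.4 wing z [55.8 63.9 69.1 79. ] hub z [63.3 64.6 65.1] N 2749 1878
```

Emit:
step_arm([
  [[0.3,-0.17,0,0,0,0],[0.31,-0.31,0,0,0,0],[0,0,0,0,0,0],[0,0,0,0,0,0],[0,0,0,0,0,0],[0,0,0,0,0,0],[0,0,0,0,0,0],[0,0,0,0,0,0],[0,0,0,0,0,0],[0,0,0,0,0,0]],
])

```text
clock: 31.15
eef_pos: [0.5178, 0.1551, 0.2351]
orientation: [2.597, 1.767, -0.0]
force: [-0.5, -0.2, 0.2]
grip_width: 0.0005
gripper_force: 0.0
```

Run:
```python
from h import *
s=sense();print(s["force"]@CX,s["force"]@CY)
look();bolt(camera("wrist"))
```

```text
-0.3491038981310417 -0.375024578047161
tcp [-25.2 -19.  130.1] F [-0.5 -0.2  0.2] t 31.15 n 4885 far 2640 alpha mod180 78.5445411005139 ztop [53.5 63.3 78.5] xy [-37.52058399 -12.37188826] [35.9544513  10.16294503]
 bolt x -4.5 5.7 y -1.7 6.9 ztip 92.6 wing z [55.8 63.7 69.2 79.7] hub z [62.9 64.3 64.8] N 2707 1878
```

Emit:
step_arm([
  [[0.33,-0.28,0,0,0,0],[0,0,0,0,0,0],[0,0,0,0,0,0],[0,0,0,0,0,0],[0,0,0,0,0,0],[0,0,0,0,0,0],[0,0,0,0,0,0],[0,0,0,0,0,0],[0,0,0,0,0,0],[0,0,0,0,0,0]],
])

```text
clock: 32.25
eef_pos: [0.5164, 0.1592, 0.2351]
orientation: [-2.597, -1.767, -0.0]
force: [0.3, -0.1, -0.8]
grip_width: 0.0006
gripper_force: 0.0
```

Run:
```python
from h import *
s=sense();print(s["force"]@CX,s["force"]@CY)
look();bolt(camera("wrist"))
```

```text
0.3556965390992336 0.016722597402759436
tcp [-28.  -15.7 130.1] F [ 0.3 -0.1 -0.8] t 32.25 n 4796 far 2562 alpha mod180 84.70819582311616 ztop [53.3 63.2 78.6] xy [-37.93914915 -10.24742444] [36.30831804 10.2599074 ]
 bolt x -4.3 5.6 y 0.7 7.0 ztip 91.7 wing z [55.7 63.6 69.3 80.2] hub z [62.8 64.2 64.6] N 2580 1861
```

Emit:
step_arm([
  [[0.33,-0.24,0,0,0,0],[0.33,-0.21,0,0,0,0],[0,0,0,0,0,0],[0,0,0,0,0,0],[0,0,0,0,0,0],[0,0,0,0,0,0],[0,0,0,0,0,0],[0,0,0,0,0,0],[0,0,0,0,0,0],[0,0,0,0,0,0]],
])

```text
clock: 33.35
eef_pos: [0.5135, 0.1643, 0.2339]
orientation: [2.594, 1.765, -0.013]
force: [-3.3, -11.8, -0.3]
grip_width: 0.0004
gripper_force: 5.9
```

Run:
```python
from h import *
s=sense();print(s["force"]@CX,s["force"]@CY)
look();bolt(camera("wrist"))
```

```text
1.2366362984183128 -12.146327618954048
tcp [-32.6 -12.1 128.9] F [ -3.3 -11.8  -0.3] t 33.35 n 4808 far 2573 alpha mod180 88.7970180262201 ztop [52.4 62.8 78.4] xy [-40.96540226  -6.74080613] [33.69379036 10.21530977]
 bolt x -8.0 1.2 y 2.3 6.9 ztip 87.6 wing z [54.8 63.3 68.9 80. ] hub z [62.3 64.  64.4] N 2583 1854
```

The force comes on at the same angle as before (about 88°) and the nut height reads tight, at about 58.5 mm above the pin. The outward drag of the finger caused the small lean. I'll release, push the bolt fully upright again, then do a light final check push with no outward motion.

Emit:
step_arm([
  [[-0.8,0,0,0,0,0],[-0.2,-3.0,0,0,0,0],[2.0,0,-3.0,0,0,0],[0,2.0,0,0,0,0],[0,2.0,0,0,0,0],[0,0.8,0,0,0,0],[0,0.3,0,0,0,0],[0,0.2,0,0,0,0],[0,0,0,0,0,0],[0,0,0,0,0,0]],
])

```text
clock: 34.45
eef_pos: [0.5394, 0.1679, 0.2649]
orientation: [2.597, 1.767, -0.0]
force: [0.4, 0.7, -0.3]
grip_width: 0.0006
gripper_force: 0.0
```

Run:
```python
from h import *
s=sense();print("tcp",clamp(s["eef_pos"]),s["force"]@CX)
```

```text
tcp [ -9.8574028    0.8010942  159.94123562] 0.1290704686012359
```

Emit:
step_arm([
  [[0,0.1,0,0,0,0],[0,0.1,0,0,0,0],[0,0.1,0,0,0,0],[0,0,0,0,0,0],[0,0,0,0,0,0],[0,0,0,0,0,0],[0,0,0,0,0,0],[0,0,0,0,0,0],[0,0,0,0,0,0],[0,0,0,0,0,0]],
])

```text
clock: 35.45
eef_pos: [0.541, 0.1673, 0.2649]
orientation: [-2.594, -1.766, 0.005]
force: [-7.0, 1.9, 2.6]
grip_width: 0.0004
gripper_force: 3.7
```

Run:
```python
from h import *
s=sense();print("tcp",clamp(s["eef_pos"]),s["force"]@CX)
```

```text
tcp [ -8.11266839   0.88597302 159.91645009] -7.171715340440816
```

Emit:
step_arm([
  [[0,-2.0,0,0,0,0],[0,-3.0,0,0,0,0],[-2.2,-0.8,0,0,0,0],[0,0,0,0,0,0],[0,0,0,0,0,0],[0,0,0,0,0,0],[0,0,0,0,0,0],[0,0,0,0,0,0],[0,0,0,0,0,0],[0,0,0,0,0,0]],
])

```text
clock: 36.45
eef_pos: [0.4806, 0.1676, 0.265]
orientation: [-2.597, -1.767, 0.0]
force: [0.2, -0.3, 0.1]
grip_width: 0.0007
gripper_force: 0.0
```

Run:
```python
from h import *
look();bolt(camera("wrist"))
```

```text
tcp [-64.4 -21.  160. ] F [ 0.2 -0.3  0.1] t 36.45 n 2949 far 1345 alpha mod180 89.86011828886707 ztop [52.8 63.  66.3] xy [-37.93982985 -10.88390577] [36.1625541  10.04257982]
 bolt x -4.5 5.2 y -3.6 6.9 ztip 92.5 wing z [57.3 63.4 65.7 66.3] hub z [62.7 64.1 64.6] N 1368 1383
```

Emit:
step_arm([
  [[0,0,3.0,0,0,0],[0,3.2,0,0,0,0],[0.6,0,0,0,0,0],[0.15,0,0,0,0,0],[0.15,0,0,0,0,0],[0,0,0,0,0,0],[0,0,0,0,0,0],[0,0,0,0,0,0],[0,0,0,0,0,0],[0,0,0,0,0,0]],
])

```text
clock: 37.55
eef_pos: [0.5131, 0.1633, 0.2351]
orientation: [2.595, 1.766, -0.003]
force: [1.8, -5.8, -2.5]
grip_width: 0.0001
gripper_force: 2.4
```

Emit:
step_arm([
  [[0.1,0,0,0,0,0],[0.05,0,0,0,0,0],[0,0,0,0,0,0],[0,0,0,0,0,0],[0,0,0,0,0,0],[0,0,0,0,0,0],[0,0,0,0,0,0],[0,0,0,0,0,0],[0,0,0,0,0,0],[0,0,0,0,0,0]],
])

```text
clock: 38.55
eef_pos: [0.5132, 0.1638, 0.235]
orientation: [2.594, 1.766, -0.007]
force: [-1.3, -8.2, -0.9]
grip_width: 0.0001
gripper_force: 4.3
```

Run:
```python
from h import *
s=sense();print(s["force"]@CX,s["force"]@CY)
look();bolt(camera("wrist"))
```

```text
1.780076261512715 -8.152565059419244
tcp [-32.7 -12.6 130. ] F [-1.3 -8.2 -0.9] t 38.55 n 4726 far 2535 alpha mod180 88.67880533603936 ztop [53.  63.  79.2] xy [-40.8624332   -8.17376052] [35.97831385 10.32146827]
 bolt x -5.0 5.2 y 1.4 7.0 ztip 89.0 wing z [55.2 63.3 66.5 76.7] hub z [62.6 64.1 64.5] N 2334 1822
```

The wing resists 8 N without moving and the bolt stays upright. I'll back off and compare this nut's height with the +y clamp, which is tight.

Emit:
step_arm([
  [[-0.6,0,0,0,0,0],[-1.0,-1.0,0,0,0,0],[0,-4.0,-1.0,0,0,0],[0,0,-4.0,0,0,0],[0,-1.0,-4.0,0,0,0],[0,0,0,0,0,0],[0,0,0,0,0,0],[0,0,0,0,0,0],[0,0,0,0,0,0],[0,0,0,0,0,0]],
])

```text
clock: 39.65
eef_pos: [0.4521, 0.1726, 0.3236]
orientation: [-2.597, -1.767, 0.004]
force: [-0.1, 0.1, 0.7]
grip_width: -0.0002
gripper_force: 0.0
```

Run:
```python
from h import *
import pickle
look();cw=camera("wrist");bolt(cw)
def ref(c,n):
    W=cloud(c);f=c["frame"]
    for nm,ax in (("open",CC-.13*CX),("+y",CC+.13*CY),("-y",CC-.13*CY),("+x",CC+.13*CX)):
        r=np.hypot(W[...,0]-ax[0],W[...,1]-ax[1]);z=W[...,2]*1000-105
        m=(f.max(2)<75)&(z>40)&(z<85)
        w=z[m&(r>.014)&(r<.036)];h=z[m&(r<.0125)]
        if len(w)>30:print(n,nm,len(w),len(h),np.percentile(w,[50,90,97]).round(1),np.percentile(h,[50,90,97]).round(1) if len(h)>8 else "")
ref(cw,"now");ref(pickle.load(open("w2.pkl","rb")),"w2");ref(pickle.load(open("w4.pkl","rb")),"w4");ref(pickle.load(open("d0.pkl","rb"))["scene"],"scene0");ref(camera("scene"),"scene")
```

```text
tcp [-92.8 -26.8 218.6] F [-0.1  0.1  0.7] t 39.65 n 1802 far 799 alpha mod180 90.01004413627159 ztop [52.  62.9 66.2] xy [-38.37904946 -11.45232521] [35.91961428  9.90641125]
 bolt x -5.1 4.6 y -3.2 6.2 ztip 92.9 wing z [56.5 63.6 65.8 66.5] hub z [62.8 64.3 64.9] N 777 890
now open 854 856 [63.5 65.8 66.4] [62.9 64.3 64.9]
w2 open 933 740 [69.8 72.6 83.7] [69.6 71.3 71.8]
w2 +y 1144 395 [60.6 65.3 66.2] [53.7 57.7 58.8]
w4 +y 268 1 [55.6 58.9 60.2] 
scene0 +y 71 57 [61.8 66.2 68.3] [61.3 65.8 66.6]
scene0 -y 53 43 [62.8 66.8 68.5] [62.4 66.4 67.2]
scene0 +x 65 47 [62.  66.6 68.3] [62.7 66.7 67.8]
scene open 31 47 [65.  68.3 69.5] [63.1 66.7 68.3]
scene +y 81 74 [62.3 66.8 67.8] [62.4 66.6 68.4]
scene +x 40 50 [63.1 68.3 68.5] [61.3 66.3 67.2]
```

The height matches the tight +y clamp: wing tops 65.8/66.4 against 65.3/66.2. I'll give the bolt one last light push home, then retreat.

Emit:
step_arm([
  [[2.8,2.0,2.0,0,0,0],[0,1.0,3.9,0,0,0],[0,2.5,0,0,0,0],[0,2.0,0,0,0,0],[0,0.5,0,0,0,0],[0,0.2,0,0,0,0],[0,0.15,0,0,0,0],[0,0.15,0,0,0,0],[0,0,0,0,0,0],[0,0,0,0,0,0]],
])

```text
clock: 40.8
eef_pos: [0.5409, 0.168, 0.2662]
orientation: [-2.596, -1.767, 0.002]
force: [-4.3, -0.0, 0.3]
grip_width: 0.0006
gripper_force: 2.3
```

Run:
```python
from h import *
s=sense();print("tcp",clamp(s["eef_pos"]),s["force"]@CX)
```

```text
tcp [ -8.48704141   1.43262349 161.20465809] -3.975382453792462
```

Emit:
step_arm([
  [[0,0.1,0,0,0,0],[0,0,0,0,0,0],[0,0,0,0,0,0],[0,0,0,0,0,0],[0,-2.0,0,0,0,0],[0,-4.0,0,0,0,0],[0,0,0,0,0,0],[0,0,0,0,0,0],[0,0,0,0,0,0],[0,0,0,0,0,0]],
])

```text
clock: 41.8
eef_pos: [0.4878, 0.189, 0.2664]
orientation: [2.597, 1.766, 0.001]
force: [0.6, -0.2, 0.2]
grip_width: -0.0
gripper_force: 0.0
```

Run:
```python
from h import *
look();bolt(camera("wrist"))
```

```text
tcp [-65.6   1.5 161.4] F [ 0.6 -0.2  0.2] t 41.8 n 3050 far 1403 alpha mod180 90.00787823516269 ztop [52.3 62.7 66. ] xy [-38.15549679 -10.29749562] [35.59135604 10.49225184]
 bolt x -4.5 5.7 y -2.9 6.9 ztip 92.5 wing z [55.3 63.  65.6 66.2] hub z [62.5 64.1 64.6] N 1396 1401
```

Emit:
step_arm([
  [[0,-3,0,0,0,0],[0,-1,-4,0,0,0],[0,0,-4,0,0,0],[0,0,0,0,0,0],[0,0,0,0,0,0],[0,0,0,0,0,0],[0,0,0,0,0,0],[0,0,0,0,0,0],[0,0,0,0,0,0],[0,0,0,0,0,0]],
])

```text
clock: 42.9
eef_pos: [0.4496, 0.2039, 0.3457]
orientation: [-2.597, -1.767, 0.001]
force: [-0.3, -0.0, 0.8]
grip_width: 0.0008
gripper_force: 0.0
```

The bolt is fully upright, the nut is tight and the arm is clear, so I'm handing the job in.

```bash
python3 -c "
from workcell import *
print(sign_off())"
```

```text
the job is handed in; nothing more can be done
None
```

The job is handed in with the bolt upright in its slot and the wing nut run down to its stop, level with the tight +y clamp's nut; I overpushed once at the stop (about 23 N), which tipped the bolt out about 7 mm at the tip, so I backed the nut off part of a turn, re-uprighted the bolt and retightened.

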